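Load a sample holder and raise the stage four clicks

TASK

Lift the sample holder with the round foot up and off its forked hanger, set it upright and fully down in the round recess of the lifting stage, and let go of it. Then take the upright knob of the stage's ratchet lever and swing the lever four clicks from rest, feeling for each click and never going on to a fifth, and finish while still holding the knob there on the fourth click, because the lever springs back as soon as it is let go. Leave the square-footed holder and the other things on the table where they are.

Things in the scene. Friction and masses are not known exactly. Their poses are not given: they have to be found in the camera images.
- round_holder: sample holder to load, 122 mm tall, about 140 g. From below: round steel foot 36 mm diameter x 30 mm, stem 10 mm diameter up to 75 mm, collar 30 mm diameter from 75 to 80 mm, round black grip 18 mm diameter from 80 to 122 mm. Origin: centre of the foot's underside, z up along the stem. It hangs by its collar on two prongs, its origin 50 mm above the table.
- square_holder: the other sample holder, hanging on the other hanger, to be left alone: like the round one, but with a square foot 44 x 44 x 14 mm and a flat grip 26 x 7 mm. Origin: centre of the foot's underside.
- hanger_round_seat (a point): on the hanger that carries the round holder (fixed; it may stand on either side): point midway between its two prongs, level with their tops, 125 mm above the table; the holder's stem hangs here. Prongs: level 8 mm bars, 16 mm gap, along x. y runs across them. 50 mm behind (+x) they meet a post, 34 mm wide, 127 mm tall.
- hanger_round_mouth (a point): the open front of the same hanger: point midway between the prongs at their ends, 34 mm to -x of the seat point, 125 mm above the table. The prong ends turn up 12 mm above the prong tops. A holder must go up 14 to 33 mm (at 37 mm its foot meets the prongs from below), then out along -x by 60 mm or more before it is free.
- recess_floor (a point): centre of the floor of the round recess in the lifting stage, an aluminium block 70 x 70 x 22 mm; recess 42 mm diameter, 10 mm deep, chamfered mouth. At rest the floor is 70 mm above the table; it rises 2 mm per click of the lever. -x points to a lens housing 118 mm above the table; its tube ends 46 mm from the recess axis, at 81 to 115 mm height.
- lever_pivot (a point): the lever's vertical pivot axis at the top of the stage unit's white base (240 x 280 x 50 mm), 50 mm above the table; x and y axes are those of the base. The lever is an aluminium arm over a wheel of steel pins. At rest it points to -x of this frame. The recess lies 145 mm to the +y side.
- lever_knob: upright round black knob at the end of the ratchet lever, 18 mm diameter, 45 mm tall. Origin: centre of its underside, 88 mm above the table, 100 mm from the pivot axis; the arm lies just below it. It spins freely on its own upright axis.
- lever (a joint): ratchet lever angle, rad: 0 at rest, growing anticlockwise seen from above, stop at 2.0. A click each 0.314 rad (18 degrees, 31 mm at the knob); four are 1.257. A spring drives it back to 0: 4.5 N at the knob at rest, 6 N at four clicks. The pawl adds up to 3 N either way: resistance falls between clicks and jumps up some 5 N at each click. The first rise on leaving rest is no click.
- bottle: amber bottle, 52 mm diameter, 120 mm tall; bystander. Origin: centre of underside.
- jar: clear jar, 56 mm diameter, 55 mm tall; bystander. Origin: centre of underside.
- dish: shallow glass dish, 90 mm diameter, 16 mm tall; bystander. Origin: centre of underside.
- screwdriver: screwdriver lying on the table, 150 mm long; bystander. Origin: at the table under it.
- spacer: aluminium spacer ring, 44 mm outer diameter, 12 mm tall; bystander. Origin: centre of underside.
- mouse: round black computer mouse, 56 mm diameter, 30 mm tall; bystander. Origin: centre of underside.
Not all that is in view belongs to the job. Leave any blue look-alike of the part that bears hanger_round_seat alone. What is shaped like the round_holder but blue is not meant.

How it is judged:
By the outcome, as a careful person would: the job done as asked, in the order asked, and still so for the second after the job is handed in, while the arm keeps its last pose, push and grip.
It also fails if it takes over 72 s, if anything falls off the work surface, if the arm or the gripper's body presses on something with over 40 N, if the wrist force passes 120 N, or if a joint passes its speed limit or range.

ROBOT

A 6-joint arm with a two-finger parallel gripper is mounted at the origin on the work surface. World frame = base frame: x ahead of the robot, y to its left, z up, the work surface at z = 0. Lengths are in m, angles in rad, forces in N, time in s.
With the tool pointing down it reaches from about 0.4 to 0.925 m from the base axis. Payload 3.4 kg.
Tool frame: the origin (TCP) lies at the very end of the fingers, on their centre line; the grasp point (between the pads) lies 19 mm behind it (env.tcp_to_grasp is the distance from the TCP to the grasp point, in m); x points along the fingers, y is the direction in which the jaws open and shut, and the axes are right-handed (so a half turn about x gives the same grasp; the last joint's range is limited). The gripper opens to 85 mm and grips with 20 to 120 N. Pads are 22 mm wide; open, the fingers measure 114 mm over their backs; the gripper's body (76 mm by 85 mm) begins 54 mm behind the grasp point. The pads swing forward as they close: fully open they stand 13 mm farther back than shut.
Start: joints at [-1.419, 0.307, 1.506, -0, 1.328, -0.073], TCP at [0.128, -0.561, 0.231] pointing down, gripper open.
Joint ranges: [-3.12, 3.12], [-1.05, 2.28], [0.14, 2.33], [-1.42, 4.57], [0.1, 2.73], [-2.68, 2.68]. Speed limits (rad/s): [2.57, 2.57, 3.14, 3.14, 3.14, 3.14].

INTERFACE

Orientations are given as a unit quaternion [x, y, z, w].
In Python, from cell import sensors, eyes, workorder, env gives the robot as it stands. The module is installed in compiled form; this text tells all that it offers.
- The arm moves only by the shell command python3 -m jog 'ROWS'. ROWS is JSON, a list of rows, each a list of 3 entries, a list of its own where there are three numbers: the shift along the tool's x, y, z in cm, then the turn about the tool's x in rad, then the opening, from 0 (shut) to 1 (fully open). A call has 1 to 20 rows; each row is the pose to reach, as a shift and turn from the pose measured when the call began, along the tool's axes at that moment; what a row does not reach only later rows make up. A row lasts 1/8 s, in which the tool goes at most 62.5 mm and 10.7 degrees, less where a joint would pass 70% of its speed; a pose out of reach is approached as far as the arm can. A call with a gripper value outside its range is refused whole. The fingers move at their own pace and stop on an object; the grip force is fixed at half the most. Time passes only in rows, so rows that repeat a pose let the fingers close. It gives the time, the measured TCP pose, the force and the opening at its end, in the units of the state.
- sensors.get_state(): the state, without advancing time (a new reading comes with each control period).
- eyes.snapshot(name): name is "side" or "top"; returns a dict with "pixels" (420x560x3 uint8, blue, green, red), "range_z" (420x560 float32, m along the optical axis (not along the pixel's ray), 0 where there is no reading), "fx", "fy", "cx", "cy" (pixels), "position" and "attitude" of the camera in the world. Camera axes: x right, y down, z forward; pixel columns grow to the right and rows downward; lengths in m; the calibration is good to about 2 mm. A picture is of the moment at which its call begins.
- workorder.job_done(): hands the job in, once; it reports no verdict.
The state is a dict: "time_s": time; "joints": joint angles; "qd": joint speeds; "effort": joint torques, N m; "tool_pos": TCP position; "ee_rot": TCP orientation; "contact_force": force on the tool from outside, world axes, zero at the start; "torque": the same for the moment, N m; "opening": finger opening in m.
Only numpy, scipy, OpenCV 4.12 (cv2) and the standard library are available. Lean on these libraries where they do the work, as an engineer would, in place of code of your own. Each camera call takes 0.05 s, during which the arm holds its last target. There are 200 camera calls.

## Working session

There is one attempt and no reset: what is moved stays moved. The work goes in short steps, Python scripts to look and compute and a shell command to move; the robot and the scene stay as the last step left them, time stands still between calls to the robot, and variables do not carry over. Pictures are saved under pics/ and viewed, about 8 in all and at most 12, crops included, and the job is handed in when it is done.

```bash
mkdir -p pics
cat > h.py <<'E'
import numpy as np, cv2
from scipy.spatial.transform import Rotation as R
from cell import sensors, eyes, workorder, env
def rot(a):
    a=np.array(a); return a if a.shape==(3,3) else R.from_quat(a).as_matrix()
def snap(n,save=None):
    s=eyes.snapshot(n)
    if save: cv2.imwrite('pics/'+save,s['pixels'])
    np.savez('last_%s.npz'%n,**s); return s
def load(n): return dict(np.load('last_%s.npz'%n))
def pt(s,u,v,z=None,r=1):
    """world point of pixel; z: plane height, else depth median"""
    A=rot(s['attitude']); d=A@np.array([(u-s['cx'])/s['fx'],(v-s['cy'])/s['fy'],1.]); p=np.array(s['position'])
    if z is not None: return p+d*(z-p[2])/d[2]
    w=s['range_z'][int(v)-r:int(v)+r+1,int(u)-r:int(u)+r+1]; w=w[w>0]
    return p+d*np.median(w) if len(w) else None
def proj(s,p):
    c=rot(s['attitude']).T@(np.array(p)-s['position']); return c[0]/c[2]*s['fx']+s['cx'],c[1]/c[2]*s['fy']+s['cy']
def cloud(s):
    v,u=np.mgrid[:420,:560]; z=s['range_z']
    c=np.stack([(u-s['cx'])/s['fx']*z,(v-s['cy'])/s['fy']*z,z],-1)
    return c@rot(s['attitude']).T+s['position']
def st():
    s=sensors.get_state(); return s
def shift(target):
    """tool-axis shift cm to bring TCP to target"""
    s=st(); return np.round(100*rot(s['ee_rot']).T@(np.array(target)-s['tool_pos']),2)
E
python3 - <<'E'
from h import *
a=snap('side','side0.png'); b=snap('top','top0.png')
for s in(a,b): print(s['position'],s['attitude'],s['fx'],s['cx'],s['cy'])
s=st(); print(s['tool_pos'],s['ee_rot'],rot(s['ee_rot']),s['opening'],s['contact_force'],env.tcp_to_grasp)
E
```

```text
[ 0.42415087 -0.68193895  0.98424684] [ 0.94356446 -0.0816087   0.02093455 -0.32029342] 416.057543296884 284.20449669561276 211.56148749177453
[ 0.32301068 -0.00998239  1.23522801] [ 0.70614243 -0.70233359  0.06023023 -0.06680356] 386.3568967951616 284.12971468792733 211.78633534542587
[ 0.12804956 -0.55991462  0.23047317] [-0.70261533 -0.07996954  0.70267398 -0.07865021] [[-2.91687017e-04  2.22906572e-01 -9.74839769e-01]
 [ 1.84473515e-03 -9.74838032e-01 -2.22906727e-01]
 [-9.99998256e-01 -1.86334018e-03 -1.26855989e-04]] 0.08548483906526608 [ 0.06332713 -0.58206921 -0.71218814] 0.0187
```

View pics/side0.png

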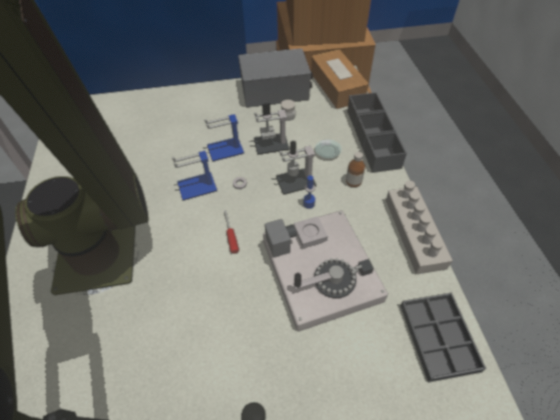

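View pics/top0.png

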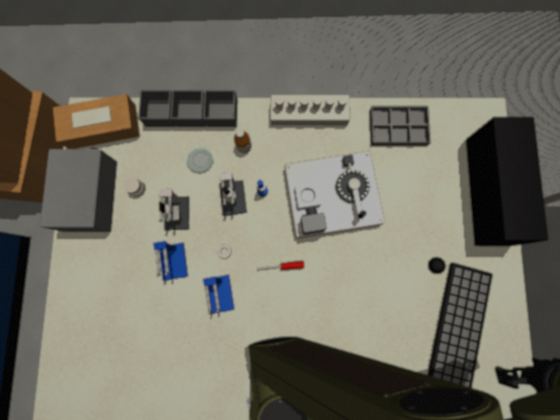

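Side view: grey hangers with black-gripped holders are at (268,125) and (293,170). Blue empty hangers are at (225,140) and (198,178), and a blue holder look-alike at (310,192). The stage recess is at (311,230), the knob at (297,280). I need a close crop to tell which grey hanger carries the round foot.

Run:
```python
from h import *
a=load('side');b=load('top')
f=lambda i,x,y,w,h,k:cv2.resize(i[y:y+h,x:x+w],None,fx=k,fy=k,interpolation=cv2.INTER_CUBIC)
A=f(a['pixels'],235,90,100,125,4.8);B=f(b['pixels'],140,160,130,80,3)
c=np.zeros((600,480+0,3),np.uint8)
cv2.imwrite('pics/c1.png',A)
B=f(b['pixels'],150,145,240,100,3.3);cv2.imwrite('pics/c2.png',B)
```

```text
(no output)
```

View pics/c1.png

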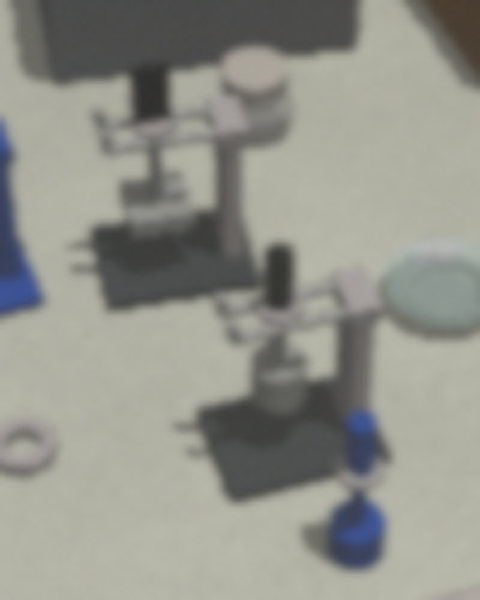

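View pics/c2.png

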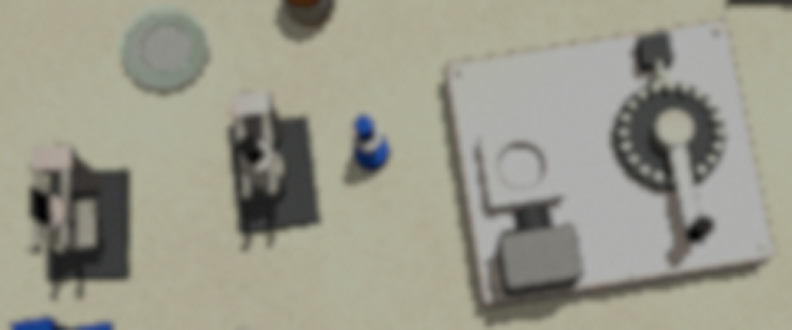

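Two grey hangers: the near one (grip top at side px (293,142), top px (228,190)) carries a slim round grip and a round foot. The other, at (268,105), has a wide flat grip and a square foot. The blue holder at (310,192) and the blue hangers are decoys. I choose the holder at (293,142). Next I measure from the depth data.

Run:
```python
from h import *
a=load('side');b=load('top')
np.set_printoptions(precision=4,suppress=True)
for n,s in(('side',a),('top',b)):
    P=cloud(s); px=s['pixels'].astype(int); ok=s['range_z']>0; lum=px.sum(-1)
    g=pt(s,*( (293,146) if n=='side' else (228,190))); print(n,'grip px pt',g)
    near=ok&(np.hypot(P[...,0]-g[0],P[...,1]-g[1])<.10)
    m=near&(P[...,2]>.135)&(P[...,2]<.185)&(lum<150)&(np.hypot(P[...,0]-g[0],P[...,1]-g[1])<.025)
    print('grip',m.sum(),P[m].mean(0),P[m].min(0),P[m].max(0))
    m=near&(P[...,2]>.112)&(P[...,2]<.14)&(lum>=150)
    Q=P[m];print('prong/post',len(Q),Q.min(0),Q.max(0))
    print(Q[np.argsort(Q[:,0])][::max(1,len(Q)//25)])
    # base of stage
    m=ok&(P[...,2]>.042)&(P[...,2]<.058)&(lum>300)&(P[...,1]<0.05)&(P[...,1]>-.4)&(P[...,0]>.25)
    if m.sum()>50:
        r=cv2.minAreaRect(P[m][:,:2].astype(np.float32)*1000);print('base',r,m.sum(),P[m][:,2].mean()); print(cv2.boxPoints(r))
    for q in ([(308,196),(361,214),(355,183)] if n=='top' else [(311,230),(297,277),(336,272)]): print(q,pt(s,*q))
```

```text
side grip px pt [0.5821 0.1623 0.166 ]<stdin>:9: RuntimeWarning: Mean of empty slice.
  ret = um.true_divide(
Traceback (most recent call last):
ValueError: zero-size array to reduction operation minimum which has no identity
```

Run:
```python
from h import *
a=load('side');b=load('top')
np.set_printoptions(precision=4,suppress=True)
for n,s in(('side',a),('top',b)):
    P=cloud(s); px=s['pixels'].astype(int); ok=s['range_z']>0; lum=px.sum(-1)
    g=pt(s,*( (293,146) if n=='side' else (228,190))); print(n,'grip px pt',g, lum[146,293])
    d=np.hypot(P[...,0]-g[0],P[...,1]-g[1]); near=ok&(d<.10)
    m=ok&(P[...,2]>.142)&(P[...,2]<.19)&(d<.03)
    if m.sum(): print('grip',m.sum(),np.median(P[m],0),P[m].min(0),P[m].max(0))
    m=near&(P[...,2]>.112)&(P[...,2]<.14)
    Q=P[m];print('prong/post',len(Q));i=np.argsort(Q[:,0]);print(Q[i][::max(1,len(Q)//25)])
    m=ok&(P[...,2]>.042)&(P[...,2]<.058)&(lum>300)&(P[...,1]<0.05)&(P[...,1]>-.4)&(P[...,0]>.25)
    if m.sum()>50:
        r=cv2.minAreaRect(P[m][:,:2].astype(np.float32)*1000);print('base',r,m.sum(),P[m][:,2].mean()); print(cv2.boxPoints(r))
    for q in ([(308,196),(361,214),(355,183)] if n=='top' else [(311,230),(297,277),(336,272)]): print(q,pt(s,*q))
```

```text
side grip px pt [0.5821 0.1623 0.166 ] 164
grip 74 [0.5821 0.1653 0.1636] [0.5747 0.1597 0.1421] [0.5923 0.1781 0.177 ]
prong/post 297
[[0.5463 0.1758 0.1238]
 [0.5495 0.1761 0.135 ]
 [0.554  0.1514 0.1303]
 [0.5582 0.1763 0.1253]
 [0.5642 0.177  0.1235]
 [0.5691 0.1713 0.1281]
 [0.5732 0.1614 0.129 ]
 [0.577  0.166  0.1399]
 [0.5812 0.1569 0.124 ]
 [0.5851 0.1622 0.1302]
 [0.5903 0.1583 0.129 ]
 [0.5948 0.167  0.1318]
 [0.6009 0.1829 0.1235]
 [0.6069 0.1831 0.1222]
 [0.6099 0.0812 0.1232]
 [0.6127 0.0811 0.1228]
 [0.615  0.1636 0.1234]
 [0.618  0.1636 0.1188]
 [0.6206 0.0783 0.1242]
 [0.6231 0.1747 0.1233]
 [0.6256 0.1588 0.1302]
 [0.6285 0.1587 0.1298]
 [0.6308 0.1684 0.124 ]
 [0.6332 0.1952 0.1263]
 [0.6359 0.1796 0.1285]
 [0.6384 0.1619 0.1209]
 [0.6418 0.1632 0.1191]]
base ((717.5792846679688, -127.58212280273438), (491.05108642578125, 290.47760009765625), 12.3717041015625) 7234 0.05074456134137173
[[ 446.6374  -38.3206]
 [ 508.8731 -322.0528]
 [ 988.5211 -216.8436]
 [ 926.2854   66.8885]]
(311, 230) [ 0.59   -0.0639  0.0701]
(297, 277) [ 0.5196 -0.2303  0.1343]
(336, 272) [ 0.6
[... 437 characters left out ...]
1231]
 [0.6081 0.18   0.1236]
 [0.6109 0.073  0.1262]
 [0.6144 0.1594 0.1232]
 [0.6176 0.1596 0.1228]
 [0.6207 0.1896 0.1223]
 [0.6229 0.1832 0.1255]
 [0.6245 0.1645 0.1311]
 [0.6254 0.168  0.1277]
 [0.6281 0.1887 0.1288]
 [0.6313 0.1919 0.1284]
 [0.6338 0.1708 0.1308]
 [0.6351 0.1686 0.1261]
 [0.638  0.1776 0.1265]
 [0.6406 0.1744 0.1283]
 [0.6439 0.1686 0.1277]]
base ((717.0986328125, -128.9484405517578), (488.2910461425781, 288.60272216796875), 12.182354927062988) 5374 0.05101104550016057
[[ 448.      -39.4171]
 [ 508.9021 -321.5208]
 [ 986.1973 -218.4798]
 [ 925.2952   63.6239]]
(308, 196) [ 0.5848 -0.0718  0.0699]
(361, 214) [ 0.5184 -0.2218  0.1308]
(355, 183) [ 0.6204 -0.2135  0.0941]
```

Run:
```python
from h import *
np.set_printoptions(precision=4,suppress=True)
for n in('side','top'):
    s=load(n);P=cloud(s); px=s['pixels'].astype(int); ok=s['range_z']>0; X,Y,Z=P[...,0],P[...,1],P[...,2]
    m=(abs(Z-.05)<.007)&(px.sum(-1)>300)&(Y<.05)&(Y>-.36)&(X>.3)&(X<.735)&ok
    k=cv2.connectedComponentsWithStats(m.astype(np.uint8)); l=k[1]; i=1+np.argmax(k[2][1:,4]); m=l==i
    r=cv2.minAreaRect((P[m][:,:2]*1000).astype(np.float32)); print(n,'base',r)
    m=(abs(Z-.08)<.0035)&(np.hypot(X-.588,Y+.068)<.055)&ok
    r=cv2.minAreaRect((P[m][:,:2]*1000).astype(np.float32)); print('block',m.sum(),r,np.median(Z[m]))
    m=(abs(Z-.07)<.0035)&(np.hypot(X-.588,Y+.068)<.024)&ok
    print('floor',m.sum(),(P[m].max(0)+P[m].min(0))/2,cv2.minEnclosingCircle((P[m][:,:2]*1000).astype(np.float32)))
    m=(Z>.1)&(Z<.15)&(np.hypot(X-.522,Y+.225)<.03)&ok; print('knob',m.sum(),(P[m].max(0)+P[m].min(0))/2,P[m].min(0),P[m].max(0)); 
    m=m&(Z>.127); print(' top',m.sum(),P[m].mean(0))
    m=(abs(Z-.094)<.006)&(np.hypot(X-.62,Y+.213)<.03)&ok; print('hub',m.sum(),P[m].mean(0),(P[m].max(0)+P[m].min(0))/2)
    # prongs
    for lo,hi in((.148,.162),(.172,.186)):
        m=(Z>.115)&(Z<.128)&(X>.552)&(X<.615)&(Y>lo)&(Y<hi)&ok; c=np.polyfit(X[m],Y[m],1); print('prong',m.sum(),c,np.polyval(c,[.55,.5827,.62]))
    m=(Z>.12)&(Z<.136)&(X>.615)&(X<.66)&(Y>.14)&(Y<.21)&ok; print('post',m.sum(),cv2.minAreaRect((P[m][:,:2]*1000).astype(np.float32)))
    # hanger base
    m=(Z>.003)&(Z<.02)&(px.sum(-1)<300)&(np.hypot(X-.58,Y-.16)<.09)&ok; print('hbase',m.sum(),cv2.minAreaRect((P[m][:,:2]*1000).astype(np.float32)))
```

```text
side base ((601.4552612304688, -152.51141357421875), (241.47000122070312, 281.47955322265625), 9.322463035583496)
block 422 ((587.5403442382812, -68.84417724609375), (70.75025939941406, 73.42517852783203), 9.5983304977417) 0.08064670049659034
floor 134 [ 0.5877 -0.0648  0.0703] ((588.2026977539062, -64.55089569091797), 20.373247146606445)
knob 92 [ 0.5217 -0.2275  0.1196] [ 0.5131 -0.2358  0.1013] [ 0.5304 -0.2192  0.1379]
 top 51 [ 0.5218 -0.2279  0.133 ]
hub 186 [ 0.617  -0.2117  0.0923] [ 0.6143 -0.2102  0.0929]
prong 46 [0.1459 0.0712] [0.1515 0.1563 0.1617]
prong 27 [0.1175 0.112 ] [0.1767 0.1805 0.1849]
post 93 ((630.4126586914062, 175.88897705078125), (27.800474166870117, 38.39573287963867), 2.639019727706909)
hbase 504 ((595.271240234375, 145.73043823242188), (106.55052185058594, 133.28237915039062), 15.22248363494873)
top base ((601.3023071289062, -154.73414611816406), (240.73976135253906, 279.98907470703125), 9.409269332885742)
block 324 ((587.4737548828125, -70.59933471679688), (70.92987060546875, 70.40845489501953), 10.261560440063477) 0.08078479983627673
floor 107 [ 0.5881 -0.0703  0.0702] ((588.566650390625, -70.79243469238281), 20.702919006347656)
knob 46 [ 0.5219 -0.2278  0.1193] [ 0.5137 -0.2362  0.1001] [ 0.5302 -0.2195  0.1385]
 top 31 [ 0.5218 -0.2274  0.1337]
hub 119 [ 0.6174 -0.2119  0.0929] [ 0.6134 -0.212   0.0935]
prong 37 [0.1323 0.078 ] [0.1507 0.1551 0.16  ]
prong 25 [0.1401 0.0985] [0.1756 0.1801 0.1854]
post 101 ((630.3660278320312, 174.8144073486328), (28.263017654418945, 36.563961029052734), 3.970968246459961)
hbase 520 ((595.7836303710938, 143.18959045410156), (107.05006408691406, 135.91641235351562), 10.209534645080566)
```

```bash
python3 -m jog '[[[-3,-21.9,-43.2],0,1],[[-3,-21.9,-43.2],0,1],[[-3,-21.9,-43.2],0,1],[[-3,-21.9,-43.2],0,1],[[-3,-21.9,-43.2],0,1],[[-3,-21.9,-43.2],0,1],[[-3,-21.9,-43.2],0,1],[[-3,-21.9,-43.2],0,1],[[-2,-60.9,-60.6],0,1],[[-2,-60.9,-60.6],0,1],[[-2,-60.9,-60.6],0,1],[[-2,-60.9,-60.6],0,1],[[-2,-60.9,-60.6],0,1],[[-2,-60.9,-60.6],0,1],[[-2,-60.9,-60.6],0,1],[[-2,-60.9,-60.6],0,1],[[-2,-60.9,-60.6],0,1]]'
python3 -c "
from h import *
s=st();print(s['tool_pos'],s['joints'],rot(s['ee_rot']).round(3),shift([.583,.1685,.139]))"
```

```text
time_s: 2.22
tool_pos: [0.5825, 0.1686, 0.251]
ee_rot: [-0.702, -0.08, 0.703, -0.079]
contact_force: [-0.4, -0.4, 0.0]
opening: 0.0854
[0.58247578 0.1685874  0.25102852] [2.11393119e-01 3.37707293e-01 1.40780839e+00 1.14374157e-03
 1.39767581e+00 1.55628974e+00] [[-0.002  0.224 -0.975]
 [ 0.001 -0.975 -0.224]
 [-1.    -0.001  0.002]] [11.2   0.03 -0.07]
```

```bash
python3 -m jog '[[[4,0,-0.1],0,1],[[8,0,-0.1],0,1],[[10,0,-0.1],0,1],[[11.2,0,-0.1],0,1],[[11.2,0,-0.1],0,1],[[11.2,0,-0.1],0,0],[[11.2,0,-0.1],0,0],[[11.2,0,-0.1],0,0],[[11.2,0,-0.1],0,0],[[11.2,0,-0.1],0,0],[[11.2,0,-0.1],0,0],[[11.2,0,-0.1],0,0],[[11.2,0,-0.1],0,0]]'
```

```text
time_s: 3.85
tool_pos: [0.5835, 0.1691, 0.1396]
ee_rot: [-0.702, -0.08, 0.703, -0.079]
contact_force: [-1.7, 1.3, 5.5]
opening: 0.0169
```

```bash
python3 -m jog '[[[-0.8,0,0],0,0],[[-1.6,0,0],0,0],[[-2.3,0,0],0,0],[[-2.3,0,0],0,0],[[-2.3,0,0],0,0]]'
python3 - <<'E'
from h import *
a=snap('side');b=snap('top')
f=lambda i,x,y,w,h,k:cv2.resize(i[y:y+h,x:x+w],None,fx=k,fy=k,interpolation=cv2.INTER_CUBIC)
cv2.imwrite('pics/c3.png',f(a['pixels'],240,100,100,100,5))
E
```

```text
time_s: 4.47
tool_pos: [0.5833, 0.1691, 0.1625]
ee_rot: [-0.702, -0.08, 0.703, -0.079]
contact_force: [0.7, -0.2, -1.9]
opening: 0.0168
```

View pics/c3.png

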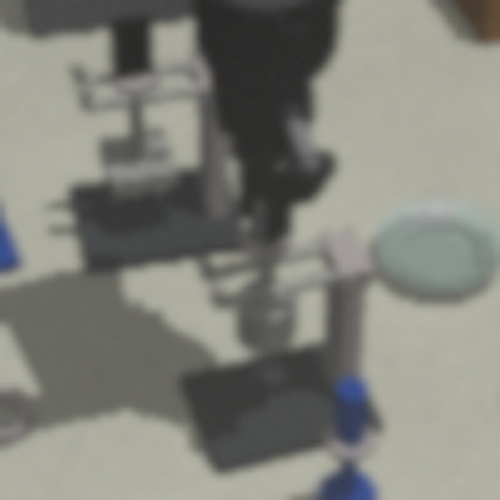

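The holder is in the gripper and raised, with the foot at crop (265,315) just below the prongs. Now out along the hanger's -x, then up.

```bash
python3 -m jog '[[[0,-0.14,1.5],0,0],[[0,-0.28,3],0,0],[[0,-0.41,4.5],0,0],[[0,-0.55,6],0,0],[[0,-0.69,7.5],0,0],[[0,-0.8,8.8],0,0],[[0,-0.8,8.8],0,0]]'; python3 -m jog '[[[-4,0,0],0,0],[[-8,0,0],0,0],[[-10,0,0],0,0],[[-10,0,0],0,0]]'; python3 -c "
from h import *
print(shift([.5878,-.0697,.262]))"
```

```text
time_s: 5.45
tool_pos: [0.4943, 0.1569, 0.1625]
ee_rot: [-0.702, -0.08, 0.703, -0.079]
contact_force: [0.1, 0.2, -1.8]
opening: 0.0165
time_s: 5.95
tool_pos: [0.4965, 0.1573, 0.2644]
ee_rot: [0.704, 0.08, -0.702, 0.079]
contact_force: [-0.1, -0.1, -1.3]
opening: 0.0163
[ 0.22 24.17 -3.81]
```

```bash
python3 -m jog '[[[0,6,-1],0,0],[[0,12,-2],0,0],[[0,18,-3],0,0],[[0,22,-3.6],0,0],[[0,24.2,-3.8],0,0],[[0,24.2,-3.8],0,0],[[0,24.2,-3.8],0,0]]'
python3 -m jog '[[[3,0,0],0,0],[[6,0,0],0,0],[[7,0,0],0,0],[[7,0,0],0,0]]'
python3 - <<'E'
from h import *
np.set_printoptions(precision=4,suppress=True)
a=snap('side');b=snap('top');s0=st();print(s0['tool_pos'],shift([.5878,-.0697,.1596]))
f=lambda i,x,y,w,h,k:cv2.resize(i[y:y+h,x:x+w],None,fx=k,fy=k,interpolation=cv2.INTER_CUBIC)
cv2.imwrite('pics/c4.png',f(a['pixels'],260,160,100,100,6))
P=cloud(a);X,Y,Z=P[...,0],P[...,1],P[...,2];d=np.hypot(X-s0['tool_pos'][0],Y-s0['tool_pos'][1])
for lo,hi in((.1,.128),(.133,.168),(.17,.182)):
    m=(Z>lo)&(Z<hi)&(d<.035); print(lo,m.sum(),P[m].min(0),P[m].max(0),(P[m].min(0)+P[m].max(0))/2)
E
```

```text
time_s: 6.82
tool_pos: [0.587, -0.0687, 0.2635]
ee_rot: [0.703, 0.081, -0.702, 0.079]
contact_force: [-0.6, -0.8, -1.9]
opening: 0.0161
time_s: 7.32
tool_pos: [0.5866, -0.0673, 0.1934]
ee_rot: [0.703, 0.082, -0.702, 0.079]
contact_force: [1.6, -0.4, -2.0]
opening: 0.0166
[ 0.5879 -0.068   0.1948] [3.52 0.17 0.06]
0.1 65 [ 0.5688 -0.0859  0.1047] [ 0.6024 -0.0646  0.1274] [ 0.5856 -0.0752  0.1161]
0.133 111 [ 0.5705 -0.0851  0.1331] [ 0.6024 -0.0485  0.1656] [ 0.5865 -0.0668  0.1493]
0.17 7 [ 0.5725 -0.079   0.1791] [ 0.5983 -0.0667  0.1816] [ 0.5854 -0.0729  0.1803]
```

View pics/c4.png

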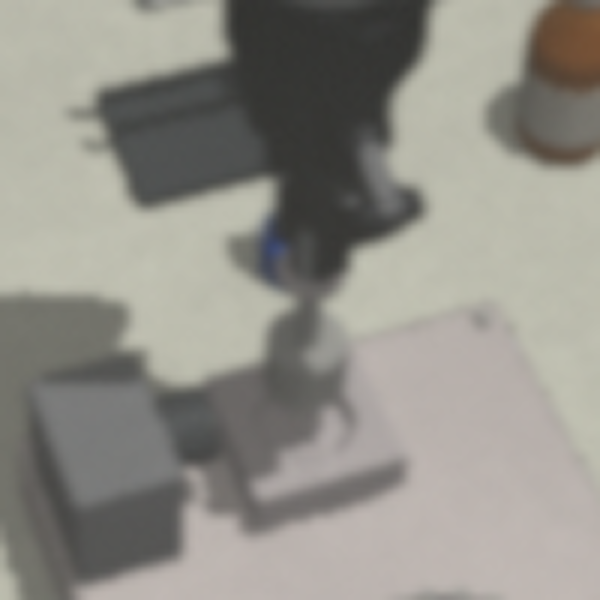

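The foot at crop (305,370) hangs just above the recess at (320,420) and the block edge looks clear. I shift about 2 mm and lower, watching the force.

```bash
python3 -m jog '[[[0,0.2,-0.15],0,0],[[1,0.2,-0.15],0,0],[[2,0.2,-0.15],0,0],[[2.5,0.2,-0.15],0,0],[[2.8,0.2,-0.15],0,0],[[2.8,0.2,-0.15],0,0]]'
```

```text
time_s: 8.18
tool_pos: [0.5898, -0.0695, 0.1664]
ee_rot: [0.704, 0.081, -0.701, 0.079]
contact_force: [-0.5, -0.0, -1.3]
opening: 0.0165
```

```bash
python3 -m jog '[[[0.3,0,0],0,0],[[0.5,0,0],0,0],[[0.7,0,0],0,0],[[0.7,0,0],0,0]]'; python3 -c "
from h import *
print(shift([.5878,-.0697,.1596]))"
```

```text
time_s: 8.68
tool_pos: [0.5899, -0.0695, 0.1597]
ee_rot: [0.704, 0.081, -0.701, 0.079]
contact_force: [-0.8, 0.3, -0.6]
opening: 0.0162
[ 0.01 -0.03  0.21]
```

```bash
python3 -m jog '[[[0.1,0,0],0,0],[[0.15,0,0],0,0],[[0.15,0,0],0,0]]'
```

```text
time_s: 9.05
tool_pos: [0.5903, -0.0694, 0.1597]
ee_rot: [0.704, 0.081, -0.701, 0.079]
contact_force: [-2.5, 1.0, 7.4]
opening: 0.016
```

```bash
python3 -m jog '[[[0,0,0],0,1],[[0,0,0],0,1],[[0,0,0],0,1],[[0,0,0],0,1],[[0,0,0],0,1],[[-3,0,0],0,1],[[-8,0,0],0,1],[[-10,0,0],0,1],[[-10,0,0],0,1]]'
python3 -m jog '[[[0,6,3],0,1],[[0,12,5],0,1],[[0,15,6],0,1],[[0,15,6],0,1]]'
python3 - <<'E'
from h import *
np.set_printoptions(precision=4,suppress=True)
a=snap('side');b=snap('top');s0=st();print(s0['tool_pos'],rot(s0['ee_rot']).round(3),s0['joints'],shift([.5218,-.2277,.25]),shift([.5218,-.2277,.1]))
f=lambda i,x,y,w,h,k:cv2.resize(i[y:y+h,x:x+w],None,fx=k,fy=k,interpolation=cv2.INTER_CUBIC)
cv2.imwrite('pics/c5.png',f(a['pixels'],255,165,130,130,4.6))
for s in(a,b):
  P=cloud(s);X,Y,Z=P[...,0],P[...,1],P[...,2];d=np.hypot(X-.588,Y+.07)
  for lo,hi in((.082,.102),(.142,.15),(.155,.192),(.188,.20)):
    m=(Z>lo)&(Z<hi)&(d<.035)
    if m.sum(): print(lo,m.sum(),(P[m].min(0)+P[m].max(0))/2,P[m].min(0),P[m].max(0))
E
```

```text
time_s: 10.18
tool_pos: [0.591, -0.07, 0.2617]
ee_rot: [0.706, 0.081, -0.699, 0.08]
contact_force: [0.3, -0.3, -0.9]
opening: 0.0855
time_s: 10.68
tool_pos: [0.5652, -0.2321, 0.2589]
ee_rot: [0.705, 0.08, -0.7, 0.078]
contact_force: [0.4, 0.1, 0.0]
opening: 0.0856
[ 0.5656 -0.2292  0.2594] [[ 0.007  0.224 -0.974]
 [ 0.004 -0.975 -0.224]
 [-1.    -0.003 -0.007]] [-0.4585  0.3347  1.3911  0.0069  1.4117  0.885 ] [ 0.91 -1.13  4.24] [15.91 -1.09  4.35]
0.082 127 [ 0.5788 -0.0708  0.0919] [ 0.554  -0.1038  0.082 ] [ 0.6036 -0.0378  0.1018]
0.082 121 [ 0.5867 -0.0711  0.0919] [ 0.5538 -0.1046  0.082 ] [ 0.6196 -0.0375  0.1018]
0.142 15 [ 0.588  -0.0693  0.1475] [ 0.576  -0.0823  0.1456] [ 0.6    -0.0562  0.1495]
0.155 32 [ 0.5895 -0.0698  0.1737] [ 0.5814 -0.0783  0.1555] [ 0.5977 -0.0613  0.1918]
0.188 30 [ 0.5902 -0.0697  0.1935] [ 0.5828 -0.0767  0.1903] [ 0.5976 -0.0627  0.1966]
```

View pics/c5.png

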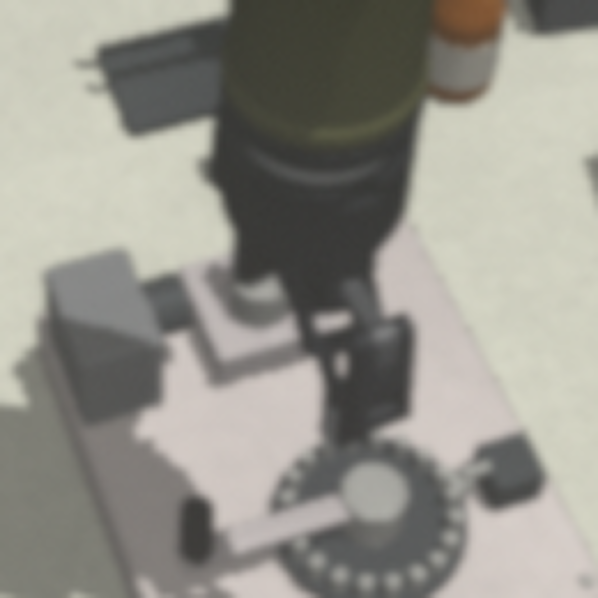

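The holder stands in the recess (crop (258,295)). The depth cloud puts its top at z 0.193 on axis (0.589,-0.070), so it is upright and fully down. The knob is at crop (195,530). Next I grip the knob.

```bash
python3 -m jog '[[[0,-0.8,3],0,1],[[1,-1.1,4.3],0,1],[[5,-1.1,4.3],0,1],[[10,-1.1,4.3],0,1],[[14,-1.1,4.3],0,1],[[15.8,-1.1,4.3],0,1],[[15.8,-1.1,4.3],0,1]]'; python3 -c "
from h import *
print(shift([.5218,-.2277,.1]),st()['tool_pos'])"
```

```text
time_s: 11.65
tool_pos: [0.5208, -0.225, 0.0991]
ee_rot: [0.704, 0.083, -0.701, 0.078]
contact_force: [-0.5, 0.3, 0.8]
opening: 0.0856
[-0.09  0.28 -0.03] [ 0.5208214  -0.22501417  0.09906806]
```

```bash
python3 -m jog '[[[-0.1,0.25,0],0,1],[[-0.1,0.25,0],0,0],[[-0.1,0.25,0],0,0],[[-0.1,0.25,0],0,0],[[-0.1,0.25,0],0,0],[[-0.1,0.25,0],0,0],[[-0.1,0.25,0],0,0],[[-0.1,0.25,0],0,0],[[-0.1,0.25,0],0,0]]'; python3 -c "
from h import *
s=st();print(s['contact_force'],s['tool_pos'],rot(s['ee_rot']).round(3))"
```

```text
time_s: 12.78
tool_pos: [0.5214, -0.2274, 0.1004]
ee_rot: [0.704, 0.083, -0.701, 0.078]
contact_force: [-1.8, 2.5, 5.1]
opening: 0.0165
[-1.83241703  2.45976328  5.1153486 ] [ 0.52136972 -0.22740608  0.10042669] [[ 0.002  0.226 -0.974]
 [ 0.007 -0.974 -0.226]
 [-1.    -0.006 -0.004]]
```

```bash
cat > lv.py <<'E'
from h import *
import sys
np.set_printoptions(precision=2,suppress=True)
piv=np.array([.6205,-.2115]);y0=np.radians(9.35)
s=st();p=np.array(s['tool_pos'][:2])-piv; th=(np.arctan2(p[1],p[0])-(np.pi+y0)+np.pi)%(2*np.pi)-np.pi
a=np.pi+y0+th; t=np.array([-np.sin(a),np.cos(a)]);F=np.array(s['contact_force'])
print('th %.3f r %.4f resist %.1f radial %.1f Fz %.1f'%(th,np.hypot(*p),-F[:2]@t,F[:2]@-t[[1,0]]*0+F[:2]@(p/np.hypot(*p)),F[2]))
for x in map(float,sys.argv[1:]):
    a=np.pi+y0+x; print(x,shift([*(piv+.1*np.array([np.cos(a),np.sin(a)])),.1005]))
E
python3 lv.py .1 .15 .2 .25 .3
```

```text
th -0.004 r 0.1004 resist 2.7 radial 1.4 Fz 5.1
0.1 [-0.01  1.04 -0.02]
0.15 [-0.02  1.54 -0.05]
0.2 [-0.02  2.04 -0.11]
0.25 [-0.02  2.53 -0.19]
0.3 [-0.03  3.02 -0.29]
```

```bash
python3 -m jog '[[[0,0.5,0],0,0],[[0,1,0],0,0],[[0,1.3,-0.05],0,0],[[0,1.3,-0.05],0,0]]'; python3 lv.py; python3 -m jog '[[[0,0.4,-0.05],0,0],[[0,0.7,-0.1],0,0],[[0,0.7,-0.1],0,0]]'; python3 lv.py .25 .28 .3 .32 .34 .36 .38
```

```text
time_s: 13.28
tool_pos: [0.5237, -0.2382, 0.1003]
ee_rot: [0.703, 0.084, -0.702, 0.077]
contact_force: [-2.4, 5.9, 6.3]
opening: 0.0166
th 0.106 r 0.1004 resist 6.3 radial 0.8 Fz 6.3
time_s: 13.65
tool_pos: [0.5255, -0.2437, 0.1003]
ee_rot: [0.703, 0.085, -0.702, 0.076]
contact_force: [-2.1, 5.2, 5.5]
opening: 0.0165
th 0.163 r 0.1003 resist 5.6 radial 0.3 Fz 5.5
0.25 [-0.03  0.86 -0.16]
0.28 [-0.03  1.15 -0.22]
0.3 [-0.03  1.35 -0.26]
0.32 [-0.04  1.54 -0.31]
0.34 [-0.04  1.73 -0.36]
0.36 [-0.04  1.92 -0.42]
0.38 [-0.04  2.12 -0.48]
```

```bash
python3 -m jog '[[[0,0.5,-0.1],0,0],[[0,1.15,-0.2],0,0],[[0,1.15,-0.2],0,0]]'|grep time; python3 lv.py; python3 -m jog '[[[0,0.4,-0.1],0,0],[[0,0.4,-0.1],0,0]]'|grep time; python3 lv.py;  python3 -m jog '[[[0,0.4,-0.12],0,0],[[0,0.4,-0.12],0,0]]'|grep time; python3 lv.py .35 .4 .45 .5 .55
```

```text
time_s: 14.02
th 0.281 r 0.1003 resist 2.0 radial 1.2 Fz 5.3
time_s: 14.28
th 0.312 r 0.1003 resist 5.8 radial 0.4 Fz 6.1
time_s: 14.52
th 0.328 r 0.1004 resist 8.2 radial 0.1 Fz 8.6
0.35 [-0.03  0.2  -0.1 ]
0.4 [-0.04  0.68 -0.25]
0.45 [-0.05  1.14 -0.43]
0.5 [-0.06  1.6  -0.63]
0.55 [-0.07  2.05 -0.85]
```

Click 1 felt: resistance went 2.0→8.2 N at θ≈0.31.

```bash
python3 -m jog '[[[0,0.6,-0.2],0,0],[[0,1.2,-0.45],0,0],[[0,1.6,-0.63],0,0],[[0,1.6,-0.63],0,0]]'|grep time; python3 lv.py .55 .6 .63 .66 .7
```

```text
time_s: 15.02
th 0.493 r 0.1002 resist 4.6 radial 1.5 Fz 8.5
0.55 [-0.04  0.5  -0.27]
0.6 [-0.05  0.94 -0.52]
0.63 [-0.05  1.19 -0.67]
0.66 [-0.06  1.44 -0.84]
0.7 [-0.07  1.77 -1.07]
```

```bash
python3 -m jog '[[[-0.05,0.5,-0.27],0,0],[[-0.05,0.9,-0.5],0,0],[[-0.05,0.9,-0.5],0,0]]'|grep time; python3 lv.py; python3 -m jog '[[[0,0.38,-0.24],0,0],[[0,0.38,-0.24],0,0]]'|grep time; python3 lv.py;  python3 -m jog '[[[0,0.32,-0.22],0,0],[[0,0.32,-0.22],0,0]]'|grep time; python3 lv.py .7 .75 .8 .85 .9
```

```text
time_s: 15.4
th 0.602 r 0.1001 resist 2.6 radial 1.1 Fz 3.3
time_s: 15.65
th 0.632 r 0.1001 resist 6.7 radial -0.2 Fz 6.8
time_s: 15.9
th 0.647 r 0.1002 resist 8.2 radial -0.5 Fz 9.6
0.7 [-0.05  0.42 -0.32]
0.75 [-0.06  0.81 -0.63]
0.8 [-0.08  1.19 -0.95]
0.85 [-0.09  1.55 -1.3 ]
0.9 [-0.1   1.9  -1.66]
```

Click 2 felt: 2.6→8.2 N at θ≈0.63.

```bash
python3 -m jog '[[[-0.05,0.5,-0.4],0,0],[[-0.08,1.05,-0.85],0,0],[[-0.08,1.2,-0.95],0,0],[[-0.08,1.2,-0.95],0,0]]'|grep time; python3 lv.py .85 .9 .92 .95 .98 1.0
```

```text
time_s: 16.4
th 0.791 r 0.1001 resist 6.0 radial -1.1 Fz 5.1
0.85 [-0.04  0.43 -0.41]
0.9 [-0.05  0.77 -0.78]
0.92 [-0.05  0.9  -0.93]
0.95 [-0.06  1.09 -1.15]
0.98 [-0.07  1.28 -1.39]
1.0 [-0.07  1.4  -1.55]
```

```bash
python3 -m jog '[[[-0.05,0.45,-0.42],0,0],[[-0.05,0.8,-0.82],0,0],[[-0.05,0.8,-0.82],0,0]]'|grep time; python3 lv.py; python3 -m jog '[[[0,0.28,-0.34],0,0],[[0,0.28,-0.34],0,0]]'|grep time; python3 lv.py;  python3 -m jog '[[[0,0.25,-0.3],0,0],[[0,0.25,-0.3],0,0]]'|grep time; python3 lv.py 1.0 1.05 1.1 1.15 1.2
```

```text
time_s: 16.77
th 0.913 r 0.1000 resist 3.6 radial -0.7 Fz 3.0
time_s: 17.02
th 0.945 r 0.1000 resist 6.0 radial -0.4 Fz 5.9
time_s: 17.27
th 0.960 r 0.1001 resist 8.9 radial -0.6 Fz 8.2
1.0 [-0.05  0.23 -0.32]
1.05 [-0.07  0.52 -0.73]
1.1 [-0.08  0.78 -1.15]
1.15 [-0.1   1.03 -1.59]
1.2 [-0.11  1.25 -2.04]
```

Click 3 felt: 3.6→8.9 N at θ≈0.945.

```bash
python3 -m jog '[[[-0.05,0.4,-0.55],0,0],[[-0.08,0.75,-1.1],0,0],[[-0.08,0.8,-1.15],0,0],[[-0.08,0.8,-1.15],0,0]]'|grep time; python3 lv.py 1.15 1.2 1.22 1.25 1.27 1.29
```

```text
time_s: 17.77
th 1.087 r 0.1000 resist 6.6 radial -1.2 Fz 4.7
1.15 [-0.05  0.31 -0.55]
1.2 [-0.06  0.53 -1.  ]
1.22 [-0.07  0.61 -1.18]
1.25 [-0.08  0.73 -1.46]
1.27 [-0.08  0.8  -1.64]
1.29 [-0.09  0.87 -1.83]
```

```bash
python3 -m jog '[[[-0.05,0.31,-0.55],0,0],[[-0.05,0.57,-1.12],0,0],[[-0.05,0.57,-1.12],0,0]]'|grep time; python3 lv.py; python3 -m jog '[[[0,0.17,-0.4],0,0],[[0,0.17,-0.4],0,0]]'|grep time; python3 lv.py 1.27 1.29 1.3
```

```text
time_s: 18.15
th 1.216 r 0.0999 resist 3.4 radial -2.2 Fz 3.5
time_s: 18.4
th 1.255 r 0.0999 resist 5.1 radial -2.7 Fz 4.6
1.27 [-0.04  0.06 -0.14]
1.29 [-0.04  0.13 -0.32]
1.3 [-0.04  0.17 -0.42]
```

```bash
python3 -m jog '[[[0,0.13,-0.3],0,0],[[0,0.13,-0.3],0,0],[[0,0.13,-0.3],0,0]]'|grep time; python3 lv.py 1.3
```

```text
time_s: 18.77
th 1.265 r 0.1000 resist 8.5 radial -1.8 Fz 6.0
1.3 [-0.06  0.12 -0.33]
```

Click 4 felt: 3.4→8.5 N at θ≈1.26. I add a small margin past it, well short of 1.57, then do a last check.

```bash
python3 -m jog '[[[0,0.13,-0.35],0,0],[[0,0.13,-0.35],0,0],[[0,0.13,-0.35],0,0],[[0,0.13,-0.35],0,0]]'; python3 lv.py
python3 - <<'E'
from h import *
np.set_printoptions(precision=4,suppress=True)
a=snap('side');b=snap('top')
f=lambda i,x,y,w,h,k:cv2.resize(i[y:y+h,x:x+w],None,fx=k,fy=k,interpolation=cv2.INTER_CUBIC)
cv2.imwrite('pics/c6.png',f(a['pixels'],235,90,170,210,2.8))
for s in(a,b):
  P=cloud(s);X,Y,Z=P[...,0],P[...,1],P[...,2];d=np.hypot(X-.588,Y+.07)
  for lo,hi in((.0875,.0895),(.15,.165),(.192,.206)):
    m=(Z>lo)&(Z<hi)&(d<.05)
    if m.sum(): print(lo,m.sum(),(P[m].min(0)+P[m].max(0))/2,np.median(Z[m]))
E
```

```text
time_s: 19.27
tool_pos: [0.6073, -0.3106, 0.1]
ee_rot: [-0.692, -0.092, 0.713, -0.068]
contact_force: [-9.7, 2.9, 7.4]
opening: 0.0163
th 1.276 r 0.1000 resist 10.0 radial -1.6 Fz 7.4
0.0875 93 [ 0.5785 -0.0757  0.0885] 0.08870039114949446
0.0875 106 [ 0.5885 -0.0693  0.0885] 0.08863218857395094
0.15 45 [ 0.5882 -0.0701  0.1593] 0.15967526964503787
0.192 35 [ 0.5901 -0.0692  0.1979] 0.20045279405420713
```

View pics/c6.png

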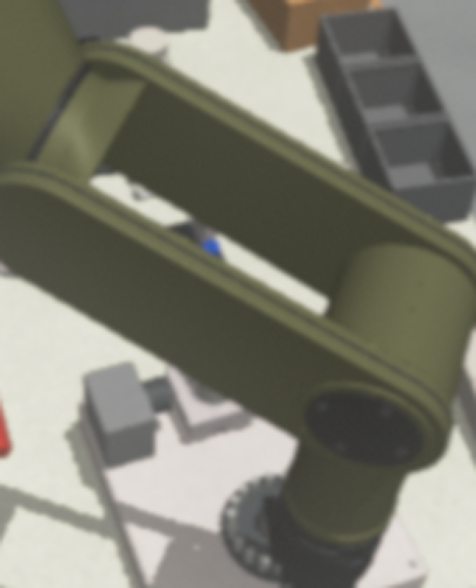

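The side view is mostly hidden by the arm, but the raised block at (205,400) shows. By depth, the stage top rose from 80.7 to 88.7 mm, which is 4 × 2 mm. The holder's top rose with it to 200 mm, still on axis.

```bash
python3 -c "
from cell import workorder
print(workorder.job_done())"
```

```text
the job is handed in; nothing more can be done
None
```

I lifted the round-footed holder off its hanger, set it down in the stage recess and let it go. Then I swung the lever four clicks and handed the job in while still gripping the knob, at about 19 s on the robot's clock.

- **Holder:** after release its top read 193 mm, against 192 mm expected if fully down. It stood upright, within about 2 mm of the recess axis.
- **Clicks:** I felt four, at lever readings of about 0.31, 0.63, 0.945 and 1.26 rad. Each showed resistance rising from about 2–3.5 N to over 8 N.
- **Final hold:** the lever reading was 1.276 rad with 10 N of resistance, well short of the fifth click at 1.571.
- **Stage height:** the stage top rose 8.0 mm, which matches four clicks of 2 mm. The holder rose with it, still on axis.
- **Not checked:** in the last side picture the arm hid much of the scene, so I made no separate final check of the other objects. I touched nothing but the holder and the knob, and the force readings showed no unexpected contact.

No check failed or disagreed beyond 1–2 mm of measurement noise.

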